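# Load the kiln carrier with glazed tumblers in reverse order

## Task

Move the four glazed tumblers from the dark ware board into the four cells of the grey-floored carrier tray, one to a cell and in reverse order: the tumbler at the left end of the board goes to the right end of the tray, and so on (the tray is turned round at the kiln; the small glaze tiles stay on the board and show each tumbler's old place). Set each one down upright on the floor of its cell without tipping it over or dropping it, and let go.

Things in the scene. Friction and masses are not known exactly. Their poses are not given: they have to be found in the camera images.
- ware_board: source rack: flat dark wooden board, fixed, 120 (x) x 420 (y) x 12 mm; origin at the centre of its underside, on the table; its y runs along the row, to the robot's left. The four tumblers start on it at x = +12, y = -120, -40, +40, +120 mm, in any order. A grey pinch pot 44 mm wide at its left end (y = +185) is not part of the job. It lies nearer or farther than the carrier
- carrier: target rack: low tray with a grey floor and brown wooden ribs, fixed, 90 (x) x 332 (y) x 18 mm; origin at the centre of its underside, on the table; its y runs along the row, to the robot's left. Floor at z = 8 mm, walls and ribs 8 mm thick up to z = 18 mm. Four empty cells, 72 (y) x 74 (x) mm inside, centres at x = 0, y = -120, -40, +40, +120 mm
- blue_center (a point): centre, half-way up, of the blue glazed tumbler: an open round ceramic cup, loose, outside diameter 52 mm, 64 mm tall, wall 4 mm, with a thin bare-clay band at the foot, about 0.18 kg; this point is 32 mm above its underside, z axis up along the cup
- yellow_center (a point): centre, half-way up, of the yellow glazed tumbler: an open round ceramic cup, loose, outside diameter 52 mm, 64 mm tall, wall 4 mm, with a thin bare-clay band at the foot, about 0.18 kg; this point is 32 mm above its underside, z axis up along the cup
- green_center (a point): centre, half-way up, of the green glazed tumbler: an open round ceramic cup, loose, outside diameter 52 mm, 64 mm tall, wall 4 mm, with a thin bare-clay band at the foot, about 0.18 kg; this point is 32 mm above its underside, z axis up along the cup
- white_center (a point): centre, half-way up, of the white glazed tumbler: an open round ceramic cup, loose, outside diameter 52 mm, 64 mm tall, wall 4 mm, with a thin bare-clay band at the foot, about 0.18 kg; this point is 32 mm above its underside, z axis up along the cup
- tile_blue: blue glaze test tile, 25 (x) x 40 (y) x 6 mm, fixed flat on the ware board, 54 mm towards the robot (board -x) from where the blue tumbler stands at the start; it stays and records that tumbler's place in the row. Origin at the centre of its underside, 12 mm above the table; axes parallel to the board's
- tile_yellow: yellow glaze test tile, 25 (x) x 40 (y) x 6 mm, fixed flat on the ware board, 54 mm towards the robot (board -x) from where the yellow tumbler stands at the start; it stays and records that tumbler's place in the row. Origin at the centre of its underside, 12 mm above the table; axes parallel to the board's
- tile_green: green glaze test tile, 25 (x) x 40 (y) x 6 mm, fixed flat on the ware board, 54 mm towards the robot (board -x) from where the green tumbler stands at the start; it stays and records that tumbler's place in the row. Origin at the centre of its underside, 12 mm above the table; axes parallel to the board's
- tile_white: white glaze test tile, 25 (x) x 40 (y) x 6 mm, fixed flat on the ware board, 54 mm towards the robot (board -x) from where the white tumbler stands at the start; it stays and records that tumbler's place in the row. Origin at the centre of its underside, 12 mm above the table; axes parallel to the board's
Not all that is in view belongs to the job. There is more than one size of the part that bears blue_center; the job needs the smallest.

How it is judged:
By the outcome, as a careful person would: the job done as asked, in the order asked, and still so for the second after the job is handed in, with the robot touching nothing.
It also fails if it takes over 96 s, if anything falls off the work surface, if the arm or the gripper's body presses on something with over 40 N, if the wrist force passes 120 N, or if a joint passes its speed limit or range.

## Robot

A 7-joint arm with a two-finger parallel gripper is mounted at the origin on the work surface. World frame = base frame: x ahead of the robot, y to its left, z up, the work surface at z = 0. Lengths are in m, angles in rad, forces in N, time in s.
With the tool pointing down it reaches from about 0.4 to 0.85 m from the base axis. Payload 10.4 kg.
Tool frame: the origin (TCP) lies midway between the tips of the shut fingers; the grasp point (between the pads) lies 19 mm behind it; z points along the fingers, x is the direction in which the jaws open and shut, and the axes are right-handed (so a half turn about z gives the same grasp; the last joint's range is limited). The gripper opens to 85 mm and grips with 20 to 120 N. Pads are 22 mm wide; open, the fingers measure 114 mm over their backs; the gripper's body (76 mm by 85 mm) begins 54 mm behind the grasp point. The pads swing forward as they close: fully open they stand 13 mm farther back than shut.
Start: joints at [1.141, 0.332, -0.065, 1.46, 0.022, 1.35, -0.088], TCP at [0.247, -0.574, 0.231] pointing down, gripper open.
Joint ranges: [-2.6, 2.6], [-0.5, 2.12], [-1.47, 1.34], [0.16, 2.42], [-1.27, 4.41], [0.06, 2.06], [-2.6, 2.6]. Speed limits (rad/s): [2.22, 2.22, 2.79, 2.79, 3.14, 3.14, 3.14].

## Interface

Orientations are given as a unit quaternion [x, y, z, w].
In Python, from workcell import monitor, eyes, ticket, models gives the robot as it stands.
- The arm moves only by the tool servo_tool, never from a script. Its argument "motion" is a list of rows, each a list of 7 numbers: the opening, from 0 (shut) to 1 (fully open), then the shift along the tool's x, y, z in m, then the turn, a rotation vector about the tool's x, y, z in degrees. In form: [[fingers, tx, ty, tz, rx, ry, rz], ...]. A call has 1 to 20 rows; each row is the pose to reach, as a shift and turn from the pose commanded when the call began, along the tool's axes at that moment; what a row does not reach only later rows make up. A row lasts 1/8 s, in which the tool goes at most 62.5 mm and 10.7 degrees, less where a joint would pass 70% of its speed; a pose out of reach is approached as far as the arm can. A call with a gripper value outside its range is refused whole. The fingers move at their own pace and stop on an object; "grip_force" is the grip in N (left out, the last holds). Time passes only in rows, so rows that repeat a pose let the fingers close. It gives the time, the measured TCP pose, the force and the opening at its end, in the units of the state.
- monitor.get_obs(): the state, without advancing time (a new reading comes with each control period).
- eyes.camera(name): name is "side" or "top"; returns (picture, depth): 400x640x3 uint8, blue, green, red; 400x640 float32, m along the optical axis (not along the pixel's ray), 0 where there is no reading.
- eyes.camera_info(name): a dict with "intrinsics" (3x3 intrinsics, pixels), "k1" (the pictures are not rectified: a ray, as slopes to the right and down, at radius r is drawn at 1 + k1 r^2 times it, then the intrinsics apply), "extrinsics" (4x4, takes a point from world to camera coordinates). Camera axes: x right, y down, z forward; pixel columns grow to the right and rows downward; lengths in m; the calibration is good to about 2 mm. A picture is of the moment at which its call begins. camera_info takes no time and is no camera call.
- ticket.hand_in(): hands the job in, once; it reports no verdict.
Trained networks look in the newest picture that a camera, given by its name, has taken for a name from the list of things; names that differ only in an ending like _2 or _b are one class to them, and where a whole thing is asked for, a point or a joint stands for the part that bears it (a point fixed in the world has none). Each returns a list of dicts, best first, with "confidence" (0 to 1); they miss things now and then, are a little off and sometimes report something else, mostly with a low value. They report only what shows in the picture. A call takes as long as a camera call. They do not tell look-alikes from the thing itself.
- models.boxes_of(camera, thing): "point" ([x, y, z] in m, in the coordinates of the camera as it stood for that picture, good to about 4 mm: the middle of the surface that is visible of it).
The state is a dict: "clock": time; "joint_pos": joint angles; "joint_velocities": joint speeds; "tau": joint torques, N m; "position": TCP position; "ee_rot": TCP orientation; "ft_force": force on the tool from outside, world axes, zero at the start; "torque": the same for the moment, N m; "grip_width": opening from 0.0 (shut) to 1.0 (fully open).
Only numpy, scipy, OpenCV 4.12 (cv2) and the standard library are available. Lean on these libraries where they do the work, as an engineer would, in place of code of your own. Each camera call takes 0.05 s, during which the arm holds its last target. There are 200 camera calls.

## Working session

There is one attempt and no reset: what is moved stays moved. The work goes in short steps, Python scripts to look and compute and a tool call to move; the robot and the scene stay as the last step left them, time stands still between calls to the robot, and variables do not carry over. Pictures are saved under pics/ and viewed, about 12 in all and at most 16, crops included, and the job is handed in when it is done.

Besides the shell and the picture viewer there is one more tool, called after ">>>" as a command line: name --pt "numbers of a row" for each row, then --argument value for the rest. servo_tool: Moves the arm, as the interface text tells. Its arguments: {"type":"object","properties":{"motion":{"type":"array"},"grip_force":{"type":"number"}},"required":["motion"]}

```bash
mkdir -p pics
cat > h.py <<'E'
import numpy as np, cv2
from workcell import monitor, eyes, ticket, models
def px2w(cam,u,v,z=None,d=None):
    i=eyes.camera_info(cam);K=np.array(i["intrinsics"]);T=np.linalg.inv(np.array(i["extrinsics"]))
    xy=cv2.undistortPoints(np.array([[[u,v]]],float),K,np.array([i["k1"],0,0,0.]))[0,0]
    r=np.array([*xy,1.])
    if d is None:
        rw=T[:3,:3]@r; d=(z-T[2,3])/rw[2]
    return T[:3,:3]@(r*d)+T[:3,3]
def c2w(cam,p):
    T=np.linalg.inv(np.array(eyes.camera_info(cam)["extrinsics"]));return T[:3,:3]@np.array(p)+T[:3,3]
def w2px(cam,p):
    i=eyes.camera_info(cam);E=np.array(i["extrinsics"]);q=E[:3,:3]@np.array(p)+E[:3,3]
    return cv2.projectPoints(q.reshape(1,1,3),np.zeros(3),np.zeros(3),np.array(i["intrinsics"],float),np.array([i["k1"],0,0,0.]))[0].ravel()
E
python3 - <<'E'
from h import *
np.set_printoptions(precision=4,suppress=True)
o=monitor.get_obs();print({k:o[k] for k in("clock","position","ee_rot","ft_force","grip_width")})
for c in("top","side"):
    im,d=eyes.camera(c);cv2.imwrite(f"pics/{c}0.png",im);np.save(f"{c}0.npy",d)
    print(c,np.linalg.inv(np.array(eyes.camera_info(c)["extrinsics"]))[:3,3])
for n in("ware_board","carrier","blue_center","yellow_center","green_center","white_center","tile_blue","tile_yellow","tile_green","tile_white"):
    for r in models.boxes_of("top",n):
        p=c2w("top",r["point"]);print(n,round(r["confidence"],2),p,w2px("top",p).round())
E
```

```text
{'clock': 0.0, 'position': array([ 0.2472, -0.5736,  0.2305]), 'ee_rot': array([ 0.8354, -0.5497, -0.0006, -0.0004]), 'ft_force': array([-0.0505,  0.0409,  0.1187]), 'grip_width': 0.9985713465157526}
top [ 0.2971 -0.028   0.9866]
side [0.0142 0.4771 0.6904]
ware_board 0.69 [ 0.4328 -0.0346  0.0102] [311. 225.]
carrier 0.66 [ 0.4612 -0.0733  0.0293] [331. 208.]
carrier 0.64 [ 0.6537 -0.008   0.0092] [296. 118.]
blue_center 0.8 [ 0.6843 -0.2515  0.0479] [418.  95.]
blue_center 0.72 [ 0.3969 -0.1428  0.0204] [368. 241.]
blue_center 0.69 [ 0.2877 -0.198   0.0259] [400. 298.]
blue_center 0.67 [ 0.4607 -0.074   0.0281] [331. 209.]
yellow_center 0.76 [ 0.4493 -0.1468  0.0297] [369. 214.]
yellow_center 0.54 [0.4118 0.0944 0.0183] [244. 236.]
yellow_center 0.44 [ 0.3958 -0.1408  0.0188] [367. 242.]
green_center 0.58 [0.4726 0.0957 0.0341] [243. 204.]
white_center 0.96 [0.4693 0.0136 0.0386] [286. 204.]
white_center 0.26 [ 0.3965 -0.1414  0.0187] [367. 242.]
tile_blue 0.71 [ 0.6549 -0.0101  0.009 ] [297. 117.]
tile_blue 0.68 [ 0.3993 -0.0664  0.019 ] [328. 241.]
tile_yellow 0.55 [ 0.3971 -0.1435  0.0192] [368. 241.]
tile_green 0.59 [0.4154 0.0927 0.0197] [245. 234.]
tile_white 0.72 [0.3988 0.0122 0.0173] [287. 242.]
tile_white 0.2 [ 0.6536 -0.0111  0.0101] [298. 118.]
```

View pics/top0.png

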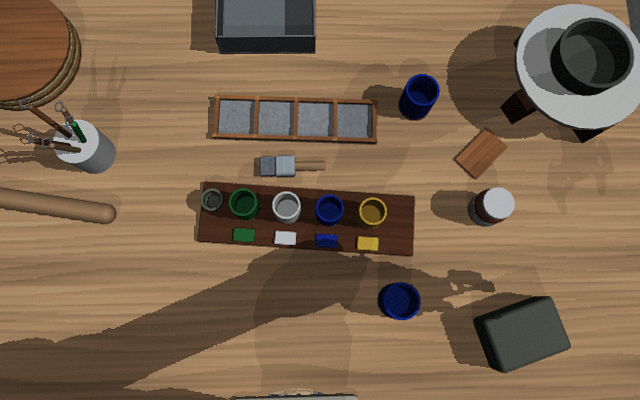

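View pics/side0.png

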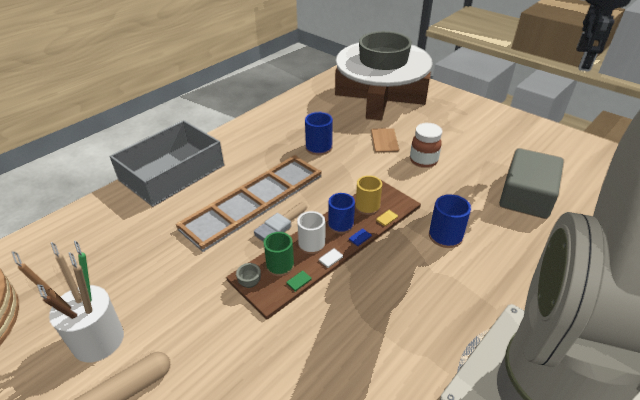

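Left to right on the board: pinch pot (212,200, not in the job), green (243,204), white (286,207), blue (329,209), yellow (372,211). The carrier is beyond it at (295,120). Possible blue look-alikes are (419,97), a taller cup, and (399,300), a wider one. The job's blue cup is the smallest, on the board at (329,209) beside its blue tile. I'll check that in a close crop and measure the rims.

Run:
```python
from h import *
im=cv2.imread("pics/top0.png")
c=cv2.resize(im[85:265,190:450],None,fx=3,fy=3,interpolation=cv2.INTER_CUBIC);cv2.imwrite("pics/crop1.png",c)
d=np.load("top0.npy")
# point cloud
i=eyes.camera_info("top");K=np.array(i["intrinsics"]);T=np.linalg.inv(np.array(i["extrinsics"]))
uu,vv=np.meshgrid(np.arange(640.),np.arange(400.))
xy=cv2.undistortPoints(np.stack([uu,vv],-1).reshape(-1,1,2),K,np.array([i["k1"],0,0,0.])).reshape(400,640,2)
P=np.dstack([xy,np.ones((400,640))])*d[...,None]@T[:3,:3].T+T[:3,3]
np.save("P.npy",P)
print("table z",np.median(P[150:155,380:400,2]),"board",np.median(P[245:250,260:350,2]))
for n,(u,v) in dict(pot=(212,200),green=(243,204),white=(286,207),blue=(329,209),yellow=(372,211),bigA=(419,97),bigB=(399,300)).items():
    w=P[v-28:v+28,u-24:u+24].reshape(-1,3);w=w[d[v-28:v+28,u-24:u+24].ravel()>0]
    zt=np.percentile(w[:,2],99.5); r=w[w[:,2]>zt-.008]
    print(n,"ztop",zt.round(4),(r.max(0)+r.min(0))[:2]/2, np.ptp(r,0)[:2],len(r))
```

```text
table z -0.001003973160850713 board 0.01071800630365738
pot ztop 0.0758 [0.46830856 0.1104354 ] [0.04273682 0.01158814] 65
green ztop 0.0771 [0.46753695 0.09116651] [0.05068667 0.05012591] 198
white ztop 0.0773 [0.46090129 0.01060485] [0.0511774  0.04964686] 191
blue ztop 0.077 [ 0.45401363 -0.06835383] [0.05077788 0.04999258] 189
yellow ztop 0.077 [ 0.44697196 -0.14783696] [0.05114437 0.0510054 ] 192
bigA ztop 0.0837 [ 0.68143836 -0.25278608] [0.06766358 0.06455947] 300
bigB ztop 0.0845 [ 0.28481077 -0.19214376] [0.06466957 0.06558347] 331
```

View pics/crop1.png

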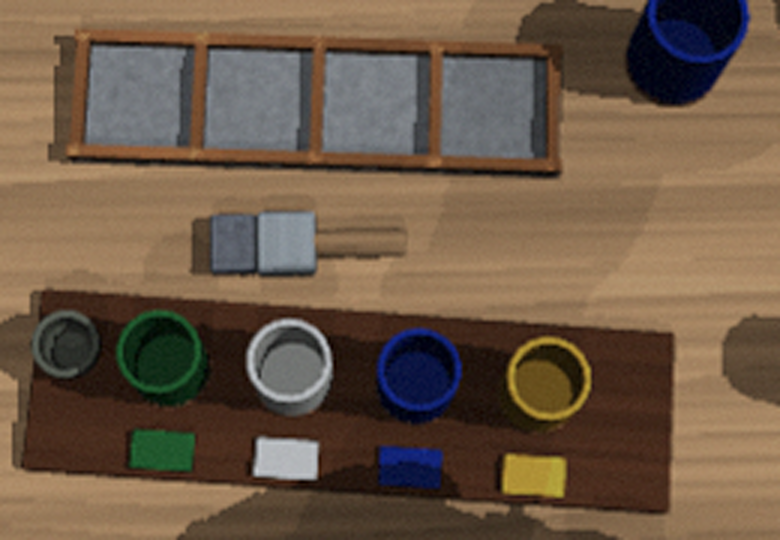

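The crop confirms the choice. The blue cup on the board at (329,209) has a 51 mm rim at z=77 mm, while the other two are about 66 mm wide with rims at 84 mm. Next I'll measure the carrier pose.

Run:
```python
from h import *
P=np.load("P.npy");im=cv2.imread("pics/top0.png");hsv=cv2.cvtColor(im,cv2.COLOR_BGR2HSV)
# pixel corners of the top edges (crop/3+offset), z=.018
cs=[(78,31),(559,46),(558,173),(68,157)]
W=np.array([px2w("top",190+(a+.5)/3-.5,85+(b+.5)/3-.5,.018)[:2] for a,b in cs])
print(W.round(4),"sides",[np.linalg.norm(W[i]-W[(i+1)%4]).round(4) for i in range(4)],"c",W.mean(0))
# depth/colour
m=np.zeros((400,640),bool);m[90:150,200:385]=1
fl=m&(hsv[...,1]<70)&(P[...,2]>.003)&(P[...,2]<.012)
n,l,s,c=cv2.connectedComponentsWithStats(fl.astype(np.uint8))
for k in range(1,n):
    if s[k,4]>300:
        r=cv2.minAreaRect(P[l==k][:,:2].astype(np.float32));print("cell",r,np.median(P[l==k][:,2]),c[k].round())
rb=m&(P[...,2]>.0135)&(P[...,2]<.025)
r=cv2.minAreaRect(P[rb][:,:2].astype(np.float32));print("rib",r,rb.sum())
# ridge lines: rim of ribs
q=W; ty=(W[0]-W[1]+W[3]-W[2]);ty/=np.linalg.norm(ty);print("yaw deg",np.degrees(np.arctan2(-ty[0],ty[1])))
C=W.mean(0)
for k in(.12,.04,-.04,-.12):print(k,C+ty*k,w2px("top",[*(C+ty*k),.008]))
o=monitor.get_obs();print(o["ee_rot"])
from scipy.spatial.transform import Rotation as R
print(R.from_quat(o["ee_rot"]).as_matrix())
```

```text
[[ 0.7011  0.1549]
 [ 0.6867 -0.1717]
 [ 0.5964 -0.1671]
 [ 0.612   0.1597]] sides [np.float64(0.3269), np.float64(0.0904), np.float64(0.3272), np.float64(0.0892)] c [ 0.64908751 -0.00605115]
cell ((0.6584967970848083, 0.11451536417007446), (0.07074190676212311, 0.07261119782924652), 87.05967712402344) 0.006944636271675242 [236. 116.]
cell ((0.6551192998886108, 0.03403203561902046), (0.0713542178273201, 0.07105805724859238), 88.08557891845703) 0.006974237376975889 [276. 118.]
cell ((0.6507789492607117, -0.046129077672958374), (0.07008542120456696, 0.07297173887491226), 88.36468505859375) 0.0069977027344256815 [315. 119.]
cell ((0.6470696330070496, -0.12631753087043762), (0.07026588171720505, 0.07269960641860962), 87.66739654541016) 0.006963843191610031 [354. 120.]
rib ((0.650424063205719, -0.006478428840637207), (0.3320443332195282, 0.09288240969181061), 87.30638122558594) 2052
yaw deg -2.630253571024705
0.12 [0.65459437 0.11382243] [236.36452805 118.19603147]
0.04 [0.65092313 0.03390671] [275.71567795 119.42987387]
-0.04 [ 0.64725189 -0.04600901] [314.94408514 120.67889218]
-0.12 [ 0.64358065 -0.12592473] [354.02073445 121.941917  ]
[ 8.35361286e-01 -5.49701301e-01  3.62844073e-05  2.09402383e-06]
[[ 3.95656958e-01 -9.18398371e-01  5.83190031e-05]
 [-9.18398371e-01 -3.95656960e-01 -4.33897047e-05]
 [ 6.29233536e-05 -3.63926389e-05 -9.99999997e-01]]
```

Carrier centre is (0.650,-0.006) with yaw -2.65°, and the cells match to within 4 mm. The board row spacing measures 80 mm as expected. The jaws will go along x, because a neighbouring cup blocks the y direction. The grasp will be high enough that the fingertips stay above the carrier walls. The first move goes to a hover over yellow with the tool axes aligned to the world.

>>> servo_tool --pt "1 -0.031 -0.035 0.0 0 0 -6.7" --pt "1 -0.075 -0.085 0.01 0 0 -16.7" --pt "1 -0.119 -0.135 0.02 0 0 -26.7" --pt "1 -0.163 -0.185 0.03 0 0 -36.7" --pt "1 -0.207 -0.234 0.04 0 0 -46.7" --pt "1 -0.251 -0.283 0.05 0 0 -56.7" --pt "1 -0.29 -0.327 0.06 0 0 -63.0" --pt "1 -0.312 -0.352 0.06 0 0 -66.7" --pt "1 -0.312 -0.352 0.06 0 0 -66.7" --pt "1 -0.312 -0.352 0.06 0 0 -66.7" --pt "1 -0.312 -0.352 0.06 0 0 -66.7" --grip_force 30

```text
clock: 1.98
position: [0.4467, -0.1495, 0.1713]
ee_rot: [1.0, -0.001, -0.0, 0.0]
ft_force: [0.3, -0.4, -0.3]
grip_width: 0.995
```

>>> servo_tool --pt "1 0 -0.001 0.02 0 0 0" --pt "1 0 -0.001 0.06 0 0 0" --pt "1 0 -0.001 0.1 0 0 0" --pt "1 0 -0.001 0.125 0 0 0" --pt "1 0 -0.001 0.136 0 0 0" --pt "1 0 -0.001 0.136 0 0 0"

```text
clock: 2.72
position: [0.4469, -0.1477, 0.0353]
ee_rot: [1.0, -0.0, -0.0, -0.0]
ft_force: [0.6, 0.2, 0.4]
grip_width: 0.999
```

Run:
```python
from h import *
im,d=eyes.camera("side");o=monitor.get_obs();print(o["position"],o["ft_force"])
cv2.imwrite("pics/side1.png",cv2.resize(im[100:310,220:500],None,fx=2.5,fy=2.5))
```

```text
[ 0.44747419 -0.14769998  0.03595738] [-0.55705883  0.58334498  0.12783684]
```

View pics/side1.png

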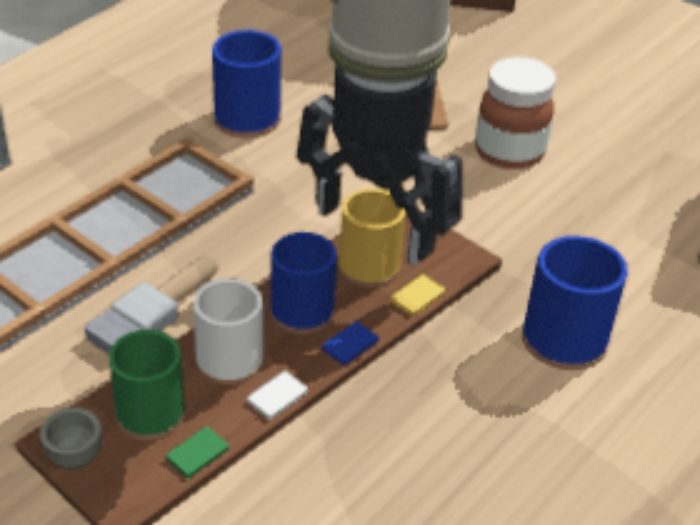

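The fingers straddle the yellow cup (crop pixel 372,235) and clear everything else, so I close now.

>>> servo_tool --pt "0.3 0 0 0 0 0 0" --pt "0.3 0 0 0 0 0 0" --pt "0.3 0 0 0 0 0 0" --pt "0.3 0 0 0 0 0 0" --pt "0.3 0 0 0 0 0 0" --pt "0.3 0 0 -0.01 0 0 0" --pt "0.3 0 0 -0.03 0 0 0" --pt "0.3 0 0 -0.03 0 0 0" --grip_force 35

```text
clock: 3.78
position: [0.4482, -0.1475, 0.0668]
ee_rot: [1.0, 0.0, 0.001, 0.001]
ft_force: [1.2, -0.4, -1.6]
grip_width: 0.603
```

>>> servo_tool --pt "0.3 0 0 -0.03 0 0 0" --pt "0.3 0 0 -0.065 0 0 0" --pt "0.3 0.006 -0.008 -0.085 0 0 0" --pt "0.3 0.02 -0.025 -0.09 0 0 0" --pt "0.3 0.045 -0.055 -0.09 0 0 0" --pt "0.3 0.072 -0.09 -0.09 0 0 0" --pt "0.3 0.1 -0.125 -0.09 0 0 0" --pt "0.3 0.128 -0.16 -0.09 0 0 0" --pt "0.3 0.156 -0.195 -0.09 0 0 0" --pt "0.3 0.181 -0.226 -0.09 0 0 0" --pt "0.3 0.199 -0.248 -0.09 0 0 0" --pt "0.3 0.207 -0.258 -0.085 0 0 0" --pt "0.3 0.209 -0.2605 -0.06 0 0 0" --pt "0.3 0.209 -0.2605 -0.03 0 0 0" --pt "0.3 0.209 -0.2605 0.0 0 0 0" --pt "0.3 0.209 -0.2605 0.0 0 0 0"

```text
clock: 5.78
position: [0.6541, 0.1118, 0.0623]
ee_rot: [1.0, -0.0, -0.003, 0.001]
ft_force: [0.3, -0.2, -1.4]
grip_width: 0.602
```

Run:
```python
from h import *
im,d=eyes.camera("side");o=monitor.get_obs();print(o["position"],o["ft_force"],o["grip_width"])
cv2.imwrite("pics/side2.png",cv2.resize(im[100:300,130:400],None,fx=2.5,fy=2.5))
```

```text
[0.6553387  0.11243946 0.064508  ] [-0.17929599 -0.35842444 -1.50596186] 0.5975982368172061
```

View pics/side2.png

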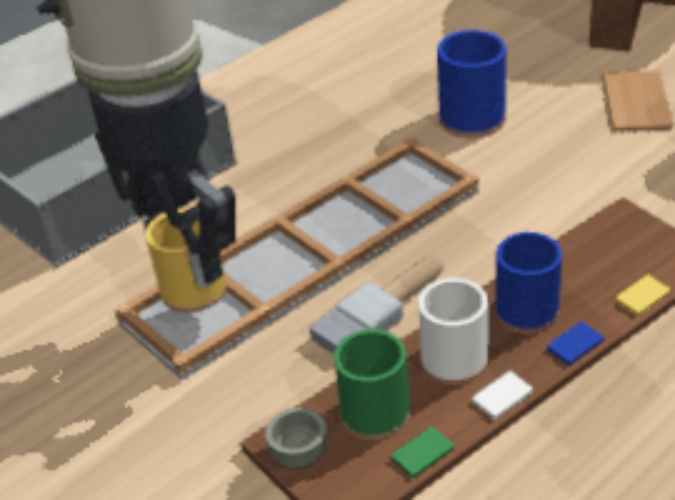

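The yellow cup is upright above the left cell (crop pixel 190,265 against the cell centre near 195,320). I lower it.

>>> servo_tool --pt "0.3 0 0 0.015 0 0 0" --pt "0.3 0 0 0.026 0 0 0" --pt "0.3 0 0 0.031 0 0 0" --pt "0.3 0 0 0.034 0 0 0" --pt "0.3 0 0 0.034 0 0 0"

```text
clock: 6.45
position: [0.6564, 0.1135, 0.0325]
ee_rot: [1.0, 0.0, 0.0, 0.0]
ft_force: [-3.9, -1.3, 6.5]
grip_width: 0.603
```

>>> servo_tool --pt "0.8 0 0 0 0 0 0" --pt "1 0 0 0 0 0 0" --pt "1 0 0 0 0 0 0" --pt "1 0 0 0 0 0 0" --pt "1 0 0 -0.02 0 0 0" --pt "1 0 0 -0.05 0 0 0" --pt "1 0 0 -0.09 0 0 0" --pt "1 0 0 -0.12 0 0 0" --pt "1 0 0 -0.12 0 0 0"

```text
clock: 7.58
position: [0.6577, 0.114, 0.1558]
ee_rot: [1.0, 0.0, 0.003, -0.001]
ft_force: [-0.3, 0.8, -0.7]
grip_width: 1.002
```

Run:
```python
from h import *
im,d=eyes.camera("side");o=monitor.get_obs();print(o["position"],o["ft_force"],o["grip_width"])
cv2.imwrite("pics/side3.png",cv2.resize(im[100:300,130:400],None,fx=2.5,fy=2.5))
```

```text
[0.65682601 0.11365754 0.1536374 ] [-0.77591556  0.534364   -0.87043813] 1.0061426727684157
```

View pics/side3.png

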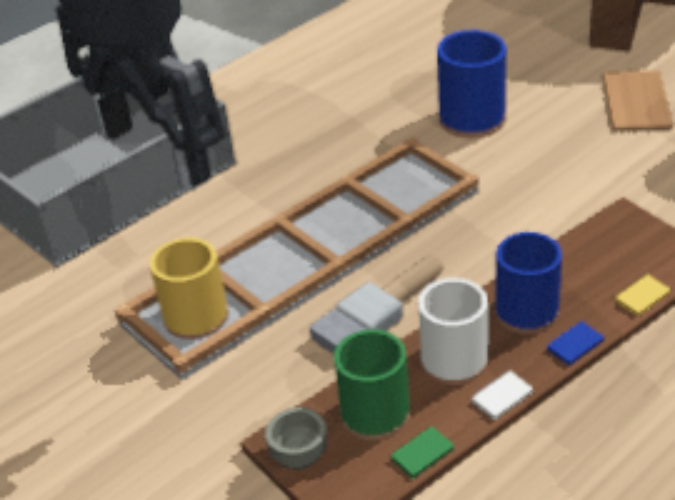

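Yellow stands upright in the left cell, at crop (190,290). Next is the blue cup at (0.454,-0.068).

>>> servo_tool --pt "1 -0.02 0.018 0 0 0 0" --pt "1 -0.055 0.05 0 0 0 0" --pt "1 -0.09 0.081 0 0 0 0" --pt "1 -0.125 0.113 0 0 0 0" --pt "1 -0.16 0.144 0 0 0 0" --pt "1 -0.188 0.169 0 0 0 0" --pt "1 -0.202 0.182 0.0 0 0 0" --pt "1 -0.202 0.182 0.02 0 0 0" --pt "1 -0.202 0.182 0.055 0 0 0" --pt "1 -0.202 0.182 0.09 0 0 0" --pt "1 -0.202 0.182 0.11 0 0 0" --pt "1 -0.202 0.182 0.116 0 0 0" --pt "1 -0.202 0.182 0.116 0 0 0" --pt "0.3 -0.202 0.182 0.116 0 0 0" --pt "0.3 -0.202 0.182 0.116 0 0 0" --pt "0.3 -0.202 0.182 0.116 0 0 0" --pt "0.3 -0.202 0.182 0.116 0 0 0" --pt "0.3 -0.202 0.182 0.116 0 0 0" --pt "0.3 -0.202 0.182 0.106 0 0 0" --pt "0.3 -0.202 0.182 0.086 0 0 0"

```text
clock: 10.12
position: [0.4536, -0.0686, 0.0657]
ee_rot: [1.0, 0.0, -0.001, -0.0]
ft_force: [0.2, 0.1, -1.5]
grip_width: 0.606
```

>>> servo_tool --pt "0.3 0 0 -0.03 0 0 0" --pt "0.3 0 0 -0.065 0 0 0" --pt "0.3 0.006 -0.003 -0.085 0 0 0" --pt "0.3 0.024 -0.012 -0.09 0 0 0" --pt "0.3 0.054 -0.028 -0.09 0 0 0" --pt "0.3 0.087 -0.045 -0.09 0 0 0" --pt "0.3 0.12 -0.062 -0.09 0 0 0" --pt "0.3 0.152 -0.078 -0.09 0 0 0" --pt "0.3 0.178 -0.092 -0.09 0 0 0" --pt "0.3 0.194 -0.1 -0.088 0 0 0" --pt "0.3 0.1985 -0.102 -0.075 0 0 0" --pt "0.3 0.1985 -0.102 -0.05 0 0 0" --pt "0.3 0.1985 -0.102 -0.02 0 0 0" --pt "0.3 0.1985 -0.102 0.006 0 0 0" --pt "0.3 0.1985 -0.102 0.02 0 0 0" --pt "0.3 0.1985 -0.102 0.028 0 0 0" --pt "0.3 0.1985 -0.102 0.032 0 0 0" --pt "0.3 0.1985 -0.102 0.034 0 0 0" --pt "0.3 0.1985 -0.102 0.034 0 0 0"

```text
clock: 12.5
position: [0.6531, 0.0334, 0.0325]
ee_rot: [1.0, 0.0, 0.001, 0.0]
ft_force: [-1.8, -1.1, 3.5]
grip_width: 0.603
```

>>> servo_tool --pt "0.8 0 0 0 0 0 0" --pt "1 0 0 0 0 0 0" --pt "1 0 0 0 0 0 0" --pt "1 0 0 0 0 0 0" --pt "1 0 0 -0.02 0 0 0" --pt "1 0 0 -0.05 0 0 0" --pt "1 0 0 -0.09 0 0 0" --pt "1 -0.01 0.001 -0.117 0 0 0" --pt "1 -0.04 0.005 -0.12 0 0 0" --pt "1 -0.08 0.01 -0.12 0 0 0" --pt "1 -0.12 0.014 -0.12 0 0 0" --pt "1 -0.16 0.019 -0.12 0 0 0" --pt "1 -0.185 0.022 -0.12 0 0 0" --pt "1 -0.1915 0.023 -0.12 0 0 0" --pt "1 -0.1915 0.023 -0.12 0 0 0"

```text
clock: 14.38
position: [0.4618, 0.0103, 0.1523]
ee_rot: [1.0, 0.0, 0.001, 0.0]
ft_force: [-0.2, -0.3, 1.2]
grip_width: 1.002
```

Run:
```python
from h import *
im,d=eyes.camera("side");o=monitor.get_obs();print(o["position"],o["ft_force"],o["grip_width"])
cv2.imwrite("pics/side4.png",cv2.resize(im[100:300,130:400],None,fx=2.5,fy=2.5))
```

```text
[0.4620755  0.01047373 0.15201415] [-0.19935537 -0.39273784  0.33633181] 0.9989532724949455
```

View pics/side4.png

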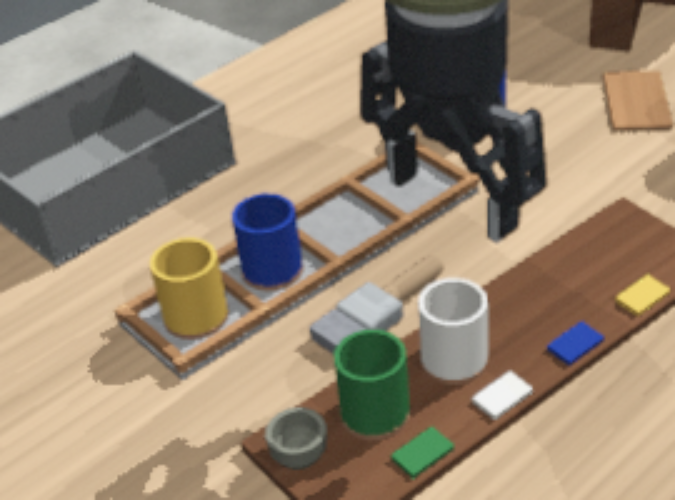

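Blue stands upright in the second cell, at crop (267,240). The gripper is now over white.

>>> servo_tool --pt "1 0 0 0.02 0 0 0" --pt "1 0 0 0.055 0 0 0" --pt "1 0 0 0.09 0 0 0" --pt "1 0 0 0.11 0 0 0" --pt "1 0 0 0.116 0 0 0" --pt "1 0 0 0.116 0 0 0" --pt "0.3 0 0 0.116 0 0 0" --pt "0.3 0 0 0.116 0 0 0" --pt "0.3 0 0 0.116 0 0 0" --pt "0.3 0 0 0.116 0 0 0" --pt "0.3 0 0 0.116 0 0 0" --pt "0.3 0 0 0.106 0 0 0" --pt "0.3 0 0 0.086 0 0 0"

```text
clock: 16.05
position: [0.4606, 0.0103, 0.0657]
ee_rot: [1.0, 0.0, -0.001, -0.0]
ft_force: [0.5, 0.3, -1.5]
grip_width: 0.602
```

>>> servo_tool --pt "0.3 0 0 -0.03 0 0 0" --pt "0.3 0 0 -0.065 0 0 0" --pt "0.3 0.006 0.002 -0.085 0 0 0" --pt "0.3 0.024 0.007 -0.09 0 0 0" --pt "0.3 0.054 0.016 -0.09 0 0 0" --pt "0.3 0.085 0.026 -0.09 0 0 0" --pt "0.3 0.116 0.035 -0.09 0 0 0" --pt "0.3 0.147 0.045 -0.09 0 0 0" --pt "0.3 0.171 0.052 -0.09 0 0 0" --pt "0.3 0.184 0.056 -0.088 0 0 0" --pt "0.3 0.1875 0.057 -0.075 0 0 0" --pt "0.3 0.1875 0.057 -0.05 0 0 0" --pt "0.3 0.1875 0.057 -0.02 0 0 0" --pt "0.3 0.1875 0.057 0.006 0 0 0" --pt "0.3 0.1875 0.057 0.02 0 0 0" --pt "0.3 0.1875 0.057 0.028 0 0 0" --pt "0.3 0.1875 0.057 0.032 0 0 0" --pt "0.3 0.1875 0.057 0.034 0 0 0" --pt "0.3 0.1875 0.057 0.034 0 0 0"

```text
clock: 18.42
position: [0.6491, -0.0466, 0.0324]
ee_rot: [1.0, 0.0, 0.001, 0.0]
ft_force: [-2.7, 0.9, 3.9]
grip_width: 0.598
```

>>> servo_tool --pt "0.8 0 0 0 0 0 0" --pt "1 0 0 0 0 0 0" --pt "1 0 0 0 0 0 0" --pt "1 0 0 0 0 0 0" --pt "1 0 0 -0.02 0 0 0" --pt "1 0 0 -0.05 0 0 0" --pt "1 0 0 -0.09 0 0 0" --pt "1 -0.01 -0.008 -0.117 0 0 0" --pt "1 -0.035 -0.026 -0.12 0 0 0" --pt "1 -0.07 -0.053 -0.12 0 0 0" --pt "1 -0.105 -0.08 -0.12 0 0 0" --pt "1 -0.14 -0.106 -0.12 0 0 0" --pt "1 -0.17 -0.129 -0.12 0 0 0" --pt "1 -0.181 -0.1375 -0.12 0 0 0" --pt "1 -0.181 -0.1375 -0.12 0 0 0"

```text
clock: 20.3
position: [0.4679, 0.091, 0.1523]
ee_rot: [1.0, 0.001, 0.001, 0.0]
ft_force: [1.3, -0.3, -0.2]
grip_width: 1.001
```

Run:
```python
from h import *
im,d=eyes.camera("side");o=monitor.get_obs();print(o["position"],o["ft_force"],o["grip_width"])
cv2.imwrite("pics/side5.png",cv2.resize(im[100:300,130:400],None,fx=2.5,fy=2.5))
```

```text
[0.46845698 0.09026763 0.15206568] [ 1.15945535 -1.26813315 -0.15112034] 1.001084402959834
```

View pics/side5.png

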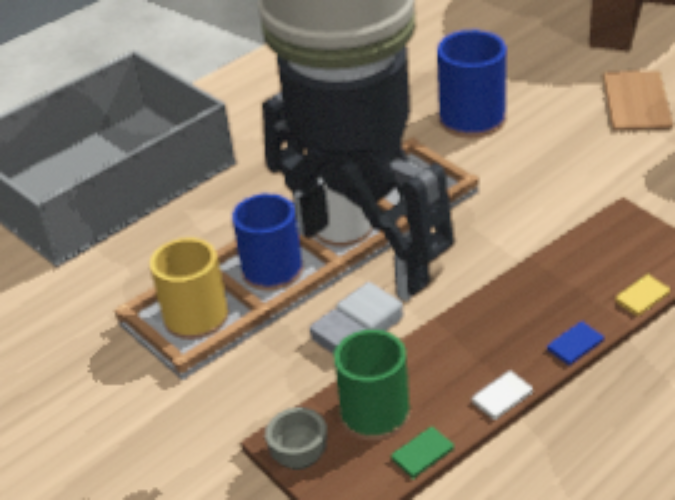

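White stands in the third cell, partly hidden by the gripper at crop (345,215). Green is next.

>>> servo_tool --pt "1 0 0 0.02 0 0 0" --pt "1 0 0 0.055 0 0 0" --pt "1 0 0 0.09 0 0 0" --pt "1 0 0 0.11 0 0 0" --pt "1 0 0 0.116 0 0 0" --pt "1 0 0 0.116 0 0 0" --pt "0.3 0 0 0.116 0 0 0" --pt "0.3 0 0 0.116 0 0 0" --pt "0.3 0 0 0.116 0 0 0" --pt "0.3 0 0 0.116 0 0 0" --pt "0.3 0 0 0.116 0 0 0" --pt "0.3 0 0 0.106 0 0 0" --pt "0.3 0 0 0.086 0 0 0"

```text
clock: 21.98
position: [0.467, 0.0907, 0.0657]
ee_rot: [1.0, 0.0, -0.001, 0.0]
ft_force: [0.0, -0.3, -2.4]
grip_width: 0.588
```

>>> servo_tool --pt "0.3 0 0 -0.03 0 0 0" --pt "0.3 0 0 -0.065 0 0 0" --pt "0.3 0.006 0.007 -0.085 0 0 0" --pt "0.3 0.02 0.025 -0.09 0 0 0" --pt "0.3 0.043 0.053 -0.09 0 0 0" --pt "0.3 0.069 0.084 -0.09 0 0 0" --pt "0.3 0.095 0.116 -0.09 0 0 0" --pt "0.3 0.121 0.148 -0.09 0 0 0" --pt "0.3 0.146 0.179 -0.09 0 0 0" --pt "0.3 0.166 0.203 -0.09 0 0 0" --pt "0.3 0.176 0.215 -0.088 0 0 0" --pt "0.3 0.1775 0.217 -0.072 0 0 0" --pt "0.3 0.1775 0.217 -0.045 0 0 0" --pt "0.3 0.1775 0.217 -0.015 0 0 0" --pt "0.3 0.1775 0.217 0.008 0 0 0" --pt "0.3 0.1775 0.217 0.021 0 0 0" --pt "0.3 0.1775 0.217 0.028 0 0 0" --pt "0.3 0.1775 0.217 0.032 0 0 0" --pt "0.3 0.1775 0.217 0.034 0 0 0" --pt "0.3 0.1775 0.217 0.034 0 0 0"

```text
clock: 24.48
position: [0.6456, -0.1261, 0.0324]
ee_rot: [1.0, 0.0, 0.001, 0.0]
ft_force: [-2.9, 0.3, 4.5]
grip_width: 0.588
```

>>> servo_tool --pt "0.8 0 0 0 0 0 0" --pt "1 0 0 0 0 0 0" --pt "1 0 0 0 0 0 0" --pt "1 0 0 0 0 0 0" --pt "1 0 0 -0.02 0 0 0" --pt "1 0 0 -0.05 0 0 0" --pt "1 0 0 -0.09 0 0 0" --pt "1 -0.01 0.005 -0.13 0 0 0" --pt "1 -0.05 0.03 -0.16 0 0 0" --pt "1 -0.09 0.06 -0.18 0 0 0" --pt "1 -0.13 0.1 -0.2 0 0 0" --pt "1 -0.16 0.14 -0.2 0 0 0" --pt "1 -0.19 0.18 -0.2 0 0 0" --pt "1 -0.2 0.2 -0.2 0 0 0" --pt "1 -0.2 0.2 -0.2 0 0 0" --pt "1 -0.2 0.2 -0.2 0 0 0"

```text
clock: 26.48
position: [0.4461, -0.3249, 0.2322]
ee_rot: [1.0, 0.001, 0.001, 0.0]
ft_force: [0.7, -1.0, -0.1]
grip_width: 1.002
```

Run:
```python
from h import *
im,d=eyes.camera("side");cv2.imwrite("pics/side6.png",cv2.resize(im[80:300,130:430],None,fx=2.5,fy=2.5))
im,d=eyes.camera("top");cv2.imwrite("pics/top6.png",cv2.resize(im[60:270,190:450],None,fx=2.5,fy=2.5))
i=eyes.camera_info("top");K=np.array(i["intrinsics"]);T=np.linalg.inv(np.array(i["extrinsics"]))
uu,vv=np.meshgrid(np.arange(640.),np.arange(400.))
xy=cv2.undistortPoints(np.stack([uu,vv],-1).reshape(-1,1,2),K,np.array([i["k1"],0,0,0.])).reshape(400,640,2)
P=np.dstack([xy,np.ones((400,640))])*d[...,None]@T[:3,:3].T+T[:3,3]
for n,c in dict(yellow=(.656,.1137),blue=(.6524,.0338),white=(.6486,-.0462),green=(.645,-.1261)).items():
    m=(np.abs(P[...,0]-c[0])<.04)&(np.abs(P[...,1]-c[1])<.04)&(d>0)&(P[...,2]>.064)&(P[...,2]<.09)
    r=P[m];print(n,"off mm",(1000*((r.max(0)+r.min(0))[:2]/2-c)).round(1),"size",np.ptp(r,0)[:2].round(3),"z",np.median(r[:,2]).round(4))
print(monitor.get_obs()["clock"],monitor.get_obs()["ft_force"])
```

```text
yellow off mm [-1.1 -0.9] size [0.052 0.051] z 0.0701
blue off mm [-1.  -0.6] size [0.051 0.05 ] z 0.0701
white off mm [-1.1  0.8] size [0.052 0.05 ] z 0.0703
green off mm [-1.5  0. ] size [0.051 0.05 ] z 0.0703
26.575 [-1.18383476 -0.28167491 -0.05875869]
```

View pics/side6.png

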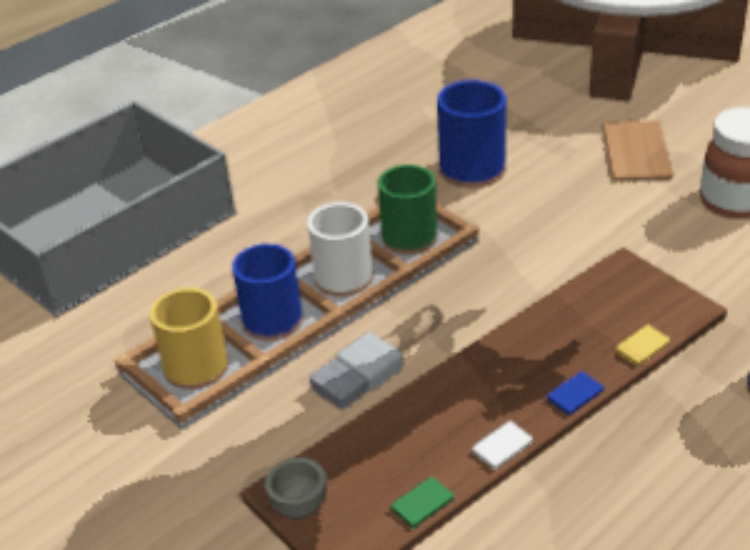

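View pics/top6.png

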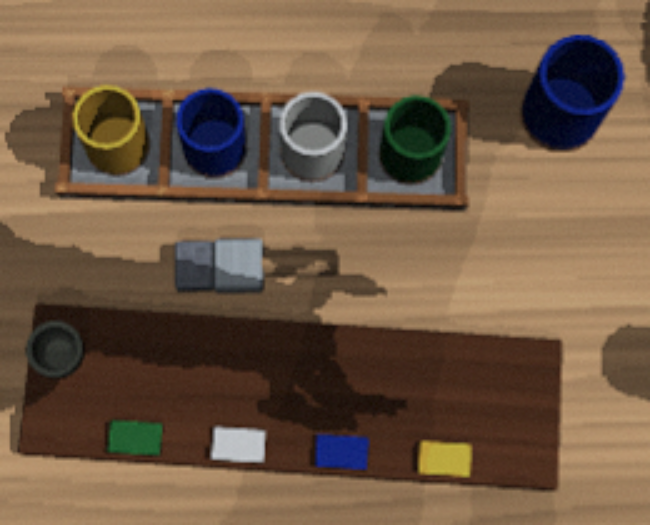

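In the last two pictures the tray reads yellow, blue, white, green from left to right, which is the reverse of the tiles (green, white, blue, yellow). All four are upright and released, so I hand in.

```bash
python3 -c "
from workcell import ticket
print(ticket.hand_in())"
```

```text
the job is handed in; nothing more can be done
None
```

All four tumblers are in the carrier, one to a cell, in reverse order, and the job was handed in at about 26.6 s of the 96 s allowed. From left to right the tray now holds yellow, blue, white and green; the tiles on the board read green, white, blue and yellow. For blue I used the smallest of the three blue cups, the one on the board.

- **Placement:** the last top-view depth check put every rim within about 2 mm of its cell centre. Rim heights were equal, at about 70 mm against an expected 72 mm, and the depth reads about 1 mm low everywhere.
- **Upright and clear:** both final pictures show all four standing upright. The gripper is open and away from everything, and the pinch pot and the other cups look undisturbed.
- **Forces:** the highest force I saw was 6.5 N upwards, when the yellow cup touched the floor.
- **Checks:** none failed or disagreed. I viewed 10 pictures.

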